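# Guard the cord winder and run its lever to the fast stop

### The job

Get the bench cord winder ready for a fast run: first push its sliding metal hood fully home over the bobbin, and only then push the speed lever round past its slow notch, all the way to the fast stop at the end of its travel. Do it all by pushing with the fingertips or the outside of the fingers: do not pinch the knob of the lever, and leave the loose bobbin, jar, mallet and tin where they are.

Things in the scene. Friction and masses are not known exactly. Their poses are not given: they have to be found in the camera images.
- winder: Bench cord winder, fixed: grey base 160 (x) by 380 (y) by 50 mm high; its flat top is the deck. Origin: centre of its underside; -x side faces the robot. Hood and bobbin on the +y half, speed lever at the -y end. Bobbin on a spindle 48 mm across, y -22 to 63; bearing block 50 mm above the deck at x 0 to 40, y -45 to -35; dark motor box 78 mm high at x 79 to 129, y -80 to 20.
- hood (a joint): Travel of the aluminium hood in m: 0 fully parked, 0.10 fully home over the bobbin (hard stop). It slides along the winder's -y direction, needs about 3 N to move and stays where it is left. Starts between 0 and 0.03.
- hood_push (a point): Centre of the hood's closed outer end face, which looks along the winder's +y; pushing it along -y closes the hood. The hood is a box 90 (x) by 110 (y) by 58 mm high, 1 mm above the deck (top 109 mm above the table). This point is 80 mm above the table, at x = 20, y = 180 mm minus the travel in the winder's frame. Axes as the winder's.
- lever (a joint): Angle in rad of the speed lever on its upright pivot, growing clockwise seen from above: 0 off (starts within 0.06 of it), 0.5 slow notch (spring detent, one pip on the deck), 1.0 fast stop (hard stop, two pips). Pushed at the knob it takes 6 to 9 N to leave off or the slow notch. Past the crests near 0.27 and 0.77 it springs on by itself about 0.15 rad; the rest up to the hard stop must be pushed. It stays where left.
- lever_knob (a point): Centre of the lever's upright round black knob, 22 mm in diameter, 20 to 66 mm above the deck; this point is 93 mm above the table. Knob 85 mm from the pivot, on a flat arm 14 mm wide, top 16 mm above the deck. At angle q it lies, in the winder's frame, at the pivot plus (-85 cos(q-0.5), 85 sin(q-0.5)) mm: from the winder's -y end towards the hood (+y). The deck round it is free.
- lever_pivot (a point): Point on the lever's pivot axis at the height of the knob's centre; it lies at (20, -125, 93) mm in the winder's frame.
- bobbin: Bystander: loose spare wooden bobbin standing upright on the table on the robot's side of the winder, 52 mm diameter, 70 mm high; origin at the centre of its underside.
- jar: Bystander: loose amber glass jar, 48 mm diameter, 65 mm high, also on the robot's side of the winder (it and the bobbin may be swapped); origin at the centre of its underside.
- mallet: Bystander: loose wooden mallet 240 mm long lying on the table behind the winder; origin at the middle of its length, on the table.
- tin: Bystander: loose closed steel tin 114 x 154 mm, 62 mm high, behind the winder; origin at the centre of its underside.

How it is judged:
By the outcome, as a careful person would: the job done as asked, in the order asked, and still so for the second after the job is handed in, with the robot touching nothing.
It also fails if it takes over 51 s, if anything falls off the work surface, if the arm or the gripper's body presses on something with over 40 N, if the wrist force passes 120 N, or if a joint passes its speed limit or range.

### The arm

A 7-joint arm with a two-finger parallel gripper is mounted at the origin on the work surface. World frame = base frame: x ahead of the robot, y to its left, z up, the work surface at z = 0. Lengths are in mm, angles in rad, forces in N, time in s.
With the tool pointing down it reaches from about 375 to 925 mm from the base axis. Payload 3.1 kg.
Tool frame: the origin (TCP) lies on the centre line of the jaws, within the pads' length; the fingertips stand 22 mm ahead of it and the grasp point (between the pads) lies 3 mm ahead of it; z points along the fingers, y is the line along which they close (so a half turn about z gives the same grasp; the last joint's range is limited). The gripper opens to 85 mm and grips with 20 to 120 N. Pads are 22 mm wide; open, the fingers measure 114 mm over their backs; the gripper's body (76 mm by 85 mm) begins 54 mm behind the grasp point. The pads swing forward as they close: fully open they stand 13 mm farther back than shut.
Start: joints at [-0.098, 0.383, 0.044, 1.598, -0.018, 1.161, -0.05], TCP at [650.003, 0.022, 253.269] pointing down, gripper open.
Joint ranges: [-2.61, 2.61], [-0.41, 2.15], [-1.48, 1.57], [0, 2.5], [-1.57, 4.71], [0.05, 1.97], [-2.85, 2.85]. Speed limits (rad/s): [2.79, 2.79, 3.14, 3.14, 3.14, 3.14, 3.14].

### API

Orientations are given as a rotation vector (axis times angle).
In Python, from station import monitor, optics, arm gives the robot as it stands. The module is installed in compiled form; this text tells all that it offers.
- The arm moves only by the shell command python3 -m crank 'ROWS' [FORCE]. ROWS is JSON, one flat list of numbers, 7 for each row, row after row: the turn, a rotation vector about the tool's x, y, z in units of 6 degrees (1.0 is 6 degrees), then the shift along the tool's x, y, z in m, then the opening, from 0 (shut) to 1 (fully open). A call has 1 to 12 rows; each row shifts and turns the commanded pose from where the row before left it, along the tool's axes as they then stand; what a row does not reach is not made up. A row lasts 1/12 s, in which the tool goes at most 41.7 mm and 7.16 degrees, less where a joint would pass 70% of its speed; a pose out of reach is approached as far as the arm can. A call is refused whole if a number of a shift passes 0.0417 or a number of a turn 1, either way. A call with a gripper value outside its range is refused whole. The fingers move at their own pace and stop on an object; FORCE is the grip in N (left out, the last holds). Time passes only in rows, so rows that do not move let the fingers close. It gives the time, the measured TCP pose, the force, the opening and the grip force at its end, in the units of the state.
- monitor.observe(): the state, without advancing time (a new reading comes with each control period).
- optics.capture(name): name is "scene" or "side" or "wrist"; returns (picture, depth): 384x512x3 uint8, red, green, blue; 384x512 float32, mm along the optical axis (not along the pixel's ray), 0 where there is no reading.
- optics.camera_info(name): a dict with "fov_y" (degrees; the focal length in pixels is half the picture's height over the tangent of half this angle, whatever the lens; pixels are square), "cx", "cy" (the principal point, pixels), "k1" (the pictures are not rectified: a ray, as slopes to the right and down, at radius r is drawn at 1 + k1 r^2 times it, then the intrinsics apply), "origin" and "orientation" of the camera in the world; the wrist camera has in their place "hand_eye" (4x4, takes a point from camera to tool coordinates, whose origin is the TCP and whose axes are the flange's). Camera axes: x right, y down, z forward; pixel columns grow to the right and rows downward; lengths in mm; the calibration is good to about 2 mm. A picture is of the moment at which its call begins: read the wrist's pose just before it. camera_info takes no time and is no camera call.
- arm.close_job(): hands the job in; it is judged then, once.
The state is a dict: "time": time; "qpos": joint angles; "joint_vel": joint speeds; "joint_efforts": joint torques, N m; "position": TCP position; "eef_rot": TCP orientation; "wrist_force": force on the tool from outside, world axes, zero at the start; "moment": the same for the moment, N m; "width": finger opening in mm; "grip_force": force on a finger pad.
Only numpy, scipy, OpenCV 4.12 (cv2) and the standard library are available. Lean on these libraries where they do the work, as an engineer would, in place of code of your own. Each camera call takes 0.05 s, during which the arm holds its last target. There are 200 camera calls.

## Working session

There is one attempt and no reset: what is moved stays moved. The work goes in short steps, Python scripts to look and compute and a shell command to move; the robot and the scene stay as the last step left them, time stands still between calls to the robot, and variables do not carry over. Pictures are saved under pics/ and viewed, at most 10 in all, crops included, and the job is handed in when it is done.

```bash
mkdir -p pics; cat > h.py <<'E'
import numpy as np, cv2
from station import monitor, optics, arm
from scipy.spatial.transform import Rotation as R
def cam(n,st=None):
    i=optics.camera_info(n); f=192/np.tan(np.radians(i["fov_y"])/2)
    if "hand_eye" in i:
        T=np.eye(4);T[:3,:3]=R.from_rotvec(st["eef_rot"]).as_matrix();T[:3,3]=st["position"]
        T=T@np.array(i["hand_eye"])
        return i,f,T[:3,:3],T[:3,3]
    o=np.array(i["orientation"]); Rm=o if o.shape==(3,3) else R.from_rotvec(o).as_matrix()
    return i,f,Rm,np.array(i["origin"])
def rays(c,uv):
    i,f,Rm,t=c; K=np.array([[f,0,i["cx"]],[0,f,i["cy"]],[0,0,1.]])
    p=cv2.undistortPoints(np.array(uv,float).reshape(-1,1,2),K,np.array([i["k1"],0,0,0.])).reshape(-1,2)
    return np.c_[p,np.ones(len(p))]
def onplane(c,uv,z):
    d=rays(c,uv)@c[2].T; return c[3]+d*((z-c[3][2])/d[:,2])[:,None]
def cloud(c,dep):
    v,u=np.mgrid[:384,:512]; r=rays(c,np.c_[u.ravel(),v.ravel()])
    return ((r*dep.reshape(-1,1))@c[2].T+c[3]).reshape(384,512,3)
E
python3 - <<'E'
from h import *
s=monitor.observe(); print(s)
for n in("scene","side","wrist"):
    p,d=optics.capture(n); np.savez(n,p=p,d=d); cv2.imwrite(f"pics/{n}0.png",p[...,::-1]); print(n,optics.camera_info(n))
a=[cv2.imread(f"pics/{n}0.png") for n in("scene","side")]
E
```

```text
{'time': 0.0, 'qpos': array([-0.0977995 ,  0.38386614,  0.04383683,  1.59960802, -0.01792116,
        1.16120239, -0.04989865]), 'joint_vel': array([-0.00093606, -0.00010529, -0.00267815, -0.00033506, -0.00118473,
       -0.00089695, -0.00023981]), 'joint_efforts': array([-8.41360106e-04, -4.33466363e+01,  1.02427706e+00, -2.49513745e+01,
        1.06121189e-02,  1.12996699e-02, -5.17373280e-06]), 'position': array([ 6.49096087e+02, -3.91229641e-04,  2.51851243e+02]), 'eef_rot': array([-2.22008354, -2.22023659,  0.00312602]), 'wrist_force': array([-0.34425822,  0.65587877,  0.65650787]), 'moment': array([ 0.02874199, -0.00951849, -0.01604861]), 'grip_force': 0.0, 'width': 85.3242025992993}
scene {'fov_y': 48.23569224812447, 'cx': 261.2419583260641, 'cy': 191.22785180916603, 'k1': -0.15016301289281295, 'origin': array([1089.00108692, -198.12532252,  715.32259327]), 'orientation': array([-2.08907527, -1.37803516,  0.51074218])}
side {'fov_y': 46.718769913975606, 'cx': 257.7692024282567, 'cy': 191.51850247728322, 'k1': 0.015203695393506878, 'origin': array([ 182.57993868, -560.19330414,  660.89048303]), 'orientation': array([-2.16965608,  0.66978034, -0.34373563])}
wrist {'fov_y': 69.83756413169118, 'cx': 260.4030617756192, 'cy': 189.88065739172242, 'k1': -0.036511243840662594, 'hand_eye': array([[-1.48398333e-04, -9.62383153e-01, -2.71695867e-01,
         6.88545915e+01],
       [ 9.99999985e-01, -1.65567143e-04,  4.02681837e-05,
        -6.17258509e-02],
       [-8.37373302e-05, -2.71695857e-01,  9.62383164e-01,
        -1.19956465e+02],
       [ 0.00000000e+00,  0.00000000e+00,  0.00000000e+00,
         1.00000000e+00]])}
```

View pics/scene0.png

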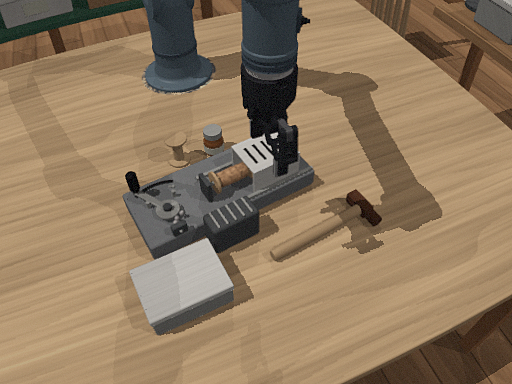

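View pics/side0.png

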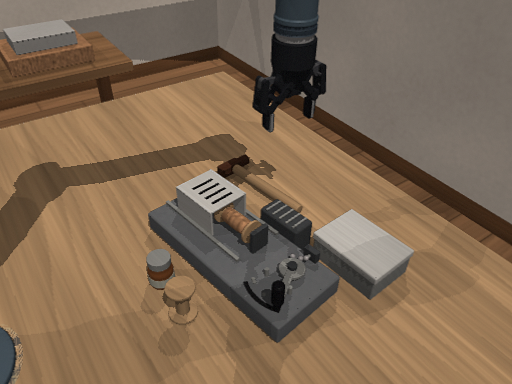

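The scene view shows the winder: white hood at about (262,155), black knob at (132,182), tin (182,285), mallet (330,225). In the side view the hood is at (210,200), the knob at (278,293), and the jar (160,268) and bobbin (181,298) are on the robot's side.

```bash
cat > m.py <<'E'
from h import *
def fit(n):
    z=np.load(n+".npz"); c=cam(n); P=cloud(c,z["d"]); p=z["p"].astype(int); ok=z["d"]>0
    sat=p.max(2)-p.min(2); br=p.mean(2)
    box=(P[...,0]>380)&(P[...,0]<850)&(abs(P[...,1])<450)&ok
    deck=box&(abs(P[...,2]-50)<5)&(sat<25)&(br<150)
    nl,lab,st,_=cv2.connectedComponentsWithStats(deck.astype(np.uint8)); k=1+st[1:,4].argmax()
    D=P[lab==k]; r=cv2.minAreaRect(D[:,:2].astype(np.float32)); print(n,"deck",r,D[:,2].mean(),np.round(cv2.boxPoints(r)).tolist())
    h=box&(abs(P[...,2]-109)<5)&(sat<30)&(br>150)
    H=P[h]; print(" hood",cv2.minAreaRect(H[:,:2].astype(np.float32)),np.median(H[:,2]),len(H))
    kn=box&(P[...,2]>80)&(P[...,2]<122)&(br<60)
    nl,lab,st,ce=cv2.connectedComponentsWithStats(kn.astype(np.uint8))
    for j in range(1,nl):
        if st[j,4]>25: Q=P[lab==j]; print(" dark",ce[j].round(),st[j,4],Q.mean(0).round(),Q.min(0).round(),Q.max(0).round())
    lo=box&(P[...,2]>12)&(P[...,2]<90)&(P[...,0]<800)&(sat>30)
    nl,lab,st,ce=cv2.connectedComponentsWithStats(lo.astype(np.uint8))
    for j in range(1,nl):
        if st[j,4]>60: Q=P[lab==j]; print(" col",ce[j].round(),st[j,4],Q.min(0).round(),Q.max(0).round())
if __name__=="__main__":
    fit("scene"); fit("side")
E
python3 m.py
```

```text
scene deck ((530.0686645507812, -41.19065856933594), (210.41152954101562, 378.6015625), 8.92426586151123) 49.419905481209106 [[397.0, 129.0], [456.0, -245.0], [663.0, -212.0], [605.0, 162.0]]
 hood ((507.9311218261719, 56.631439208984375), (91.62008666992188, 108.79011535644531), 9.473182678222656) 108.3682603687962 810
 dark [267. 148.] 31 [509.  63. 109.] [487.  58. 107.] [529.  67. 112.]
 dark [258. 151.] 32 [510.  43. 109.] [487.  38. 107.] [533.  48. 112.]
 dark [250. 155.] 32 [513.  23. 109.] [491.  18. 107.] [536.  27. 112.]
 dark [132. 180.] 182 [ 480. -213.  103.] [ 466. -223.   80.] [ 487. -203.  117.]
 dark [205. 185.] 83 [539. -82.  90.] [514. -88.  80.] [552. -73. 100.]
 col [230. 178.] 355 [479. -66.  48.] [553.  19.  90.]
 col [356. 196.] 132 [619. 198.  12.] [658. 226.  30.]
 col [315. 232.] 1163 [652.  -8.  12.] [704. 206.  28.]
side deck ((525.1986694335938, -43.201324462890625), (206.62405395507812, 377.2463073730469), 8.821170806884766) 49.59434914110566 [[394.0, 127.0], [452.0, -245.0], [656.0, -214.0], [598.0, 159.0]]
 hood ((507.376708984375, 57.074462890625), (90.86375427246094, 110.89147186279297), 9.498862266540527) 108.32561869963865 1264
 dark [202. 184.] 35 [503.  82. 109.] [481.  78. 107.] [528.  87. 110.]
 dark [208. 188.] 35 [507.  62. 109.] [483.  55. 107.] [531.  67. 111.]
 dark [215. 193.] 38 [510.  42. 109.] [487.  36. 107.] [534.  48. 111.]
 dark [221. 198.] 42 [512.  22. 109.] [489.  17. 107.] [535.  27. 111.]
 dark [222. 209.] 48 [509.  14.  88.] [490.  10.  80.] [535.  20.  92.]
 dark [258. 233.] 185 [526. -85.  92.] [508. -91.  80.] [548. -77. 102.]
 dark [277. 292.] 288 [ 469. -218.  104.] [ 461. -226.   80.] [ 481. -205.  118.]
 col [224. 166.] 75 [614. 199.  16.] [648. 225.  28.]
 col [267. 188.] 686 [646.  -9.  12.] [701. 203.  28.]
 col [235. 224.] 383 [490. -68.  56.] [548.  15.  90.]
```

```bash
python3 -m crank '[0,0,-0.77,0,0,0,0, 0,0,-0.77,0,0,0,0, 0,0,0,0.02,-0.014,0,0, 0,0,0,0.02,-0.014,0,0, 0,0,0,0.02,-0.014,0,0, 0,0,0,0.02,-0.014,0,0, 0,0,0,0.02,-0.014,0,0, 0,0,0,0.02,-0.014,0,0, 0,0,0,0.02,-0.014,0,0, 0,0,0,0.02,-0.014,0,0, 0,0,0,0.02,-0.014,0,0, 0,0,0,0.003,-0.005,0,0]'
cat > w.py <<'E'
from h import *
def wf(o=(503.8,-46.0),a=np.radians(9.2)):
    s=monitor.observe(); d=np.array(s["position"])-[*o,0]; c,n=np.cos(a),np.sin(a)
    print("t",round(s["time"],2),"winder xyz",np.round([c*d[0]+n*d[1],-n*d[0]+c*d[1],d[2]],1),"F",np.round(s["wrist_force"],1),"toolaxes",np.round(R.from_rotvec(s["eef_rot"]).as_matrix(),3).tolist(),round(s["width"]))
    return s
E
python3 - <<'E'
from w import *
s=wf()
p,d=optics.capture("wrist"); cv2.imwrite("pics/wrist1.png",p[...,::-1]); np.savez("wrist1",p=p,d=d)
E
```

```text
time: 1.15
position: [488.0, 164.0, 252.9]
eef_rot: [-2.025, -2.398, 0.0]
wrist_force: [-0.4, 0.1, -0.0]
width: 0.5
grip_force: 0.0
t 1.15 winder xyz [ 18.  209.8 252.9] F [-0.4  0.1 -0. ] toolaxes [[-0.167, 0.986, -0.002], [0.986, 0.167, 0.002], [0.002, -0.002, -1.0]] 1
```

View pics/wrist1.png

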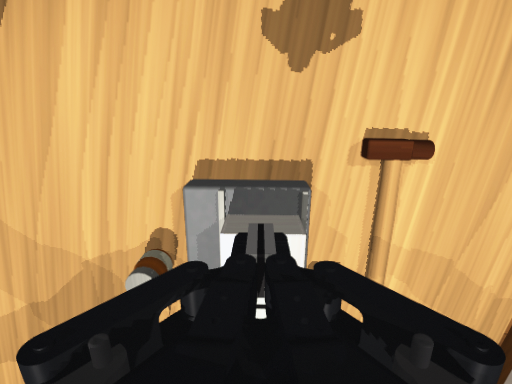

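The winder's end edge runs horizontally at row 182, between columns 185 and 310, so the yaw is aligned. The hood is centred under the fingers at about column 262, and the path down is clear.

```bash
python3 -m crank '[0,0,0,0,0.001,0.025,0, 0,0,0,0,0.001,0.025,0, 0,0,0,0,0,0.025,0, 0,0,0,0,0,0.025,0, 0,0,0,0,0,0.025,0, 0,0,0,0,0,0.025,0, 0,0,0,0,0,0.018,0, 0,0,0,-0.01,0,0,0, 0,0,0,-0.01,0,0,0, 0,0,0,-0.01,0,0,0, 0,0,0,0,0,0,0]'
python3 -c "
from w import *
wf()
p,d=optics.capture('side'); cv2.imwrite('pics/side1.png',p[100:300,100:360,::-1].repeat(2,0).repeat(2,1))"
```

```text
time: 2.12
position: [500.4, 126.3, 86.7]
eef_rot: [2.04, 2.385, 0.002]
wrist_force: [0.7, -0.7, -0.5]
width: -0.2
grip_force: 0.0
t 2.12 winder xyz [ 24.1 170.6  86.7] F [ 0.7 -0.7 -0.5] toolaxes [[-0.155, 0.988, 0.003], [0.988, 0.155, -0.001], [-0.002, 0.003, -1.0]] 0
```

View pics/side1.png

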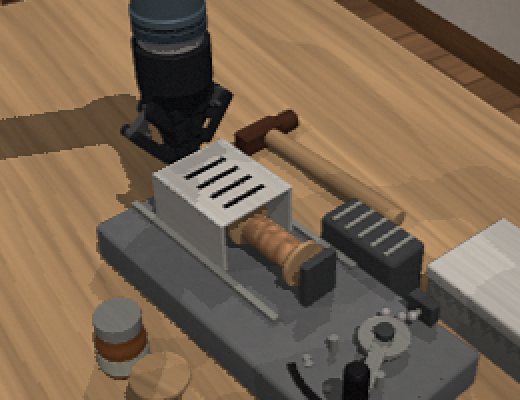

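The shut fingers stand just behind the hood's outer end, with nothing else in the way. I'll push now.

```bash
python3 -m crank '[0,0,0,-0.007,0,0,0, 0,0,0,-0.007,0,0,0, 0,0,0,-0.007,0,0,0, 0,0,0,-0.007,0,0,0, 0,0,0,-0.007,0,0,0, 0,0,0,-0.007,0,0,0, 0,0,0,-0.007,0,0,0, 0,0,0,-0.007,0,0,0, 0,0,0,-0.007,0,0,0, 0,0,0,-0.004,0,0,0, 0,0,0,-0.002,0,0,0]'
python3 -c "
from w import *
wf()"
```

```text
time: 3.08
position: [509.2, 60.8, 85.1]
eef_rot: [2.037, 2.391, -0.001]
wrist_force: [-0.7, 2.4, 1.4]
width: -0.4
grip_force: 0.0
t 3.08 winder xyz [ 22.4 104.5  85.1] F [-0.7  2.4  1.4] toolaxes [[-0.159, 0.987, -0.0], [0.987, 0.159, -0.001], [-0.001, -0.001, -1.0]] 0
```

```bash
python3 -m crank '[0,0,0,-0.002,0,0,0, 0,0,0,-0.002,0,0,0, 0,0,0,-0.002,0,0,0, 0,0,0,-0.002,0,0,0]'
python3 -c "
from w import *
wf()"
```

```text
time: 3.42
position: [510.1, 54.5, 85.1]
eef_rot: [-2.034, -2.393, 0.001]
wrist_force: [-1.8, 3.1, -0.1]
width: -0.1
grip_force: 0.0
t 3.42 winder xyz [22.3 98.1 85.1] F [-1.8  3.1 -0.1] toolaxes [[-0.161, 0.987, -0.001], [0.987, 0.161, 0.0], [0.0, -0.001, -1.0]] 0
```

Moving at 3 N. I'll continue to the stop.

```bash
python3 -m crank '[0,0,0,-0.002,0,0,0, 0,0,0,-0.002,0,0,0, 0,0,0,-0.002,0,0,0, 0,0,0,-0.001,0,0,0, 0,0,0,0,0,0,0]'
python3 -c "
from w import *
wf()"
```

```text
time: 3.83
position: [510.7, 51.3, 85.1]
eef_rot: [-2.03, -2.393, -0.003]
wrist_force: [-1.9, 8.2, 1.5]
width: 0.1
grip_force: 0.0
t 3.83 winder xyz [22.3 95.  85.1] F [-1.9  8.2  1.5] toolaxes [[-0.163, 0.987, -0.002], [0.987, 0.163, 0.004], [0.004, -0.001, -1.0]] 0
```

```bash
python3 -m crank '[0,0,0,-0.002,0,0,0, 0,0,0,-0.002,0,0,0, 0,0,0,0,0,0,0]'
python3 -c "
from w import *
wf()"
```

```text
time: 4.08
position: [510.6, 51.3, 85.2]
eef_rot: [-2.024, -2.393, -0.007]
wrist_force: [-3.9, 14.8, 1.7]
width: 0.4
grip_force: 0.0
t 4.08 winder xyz [22.3 95.  85.2] F [-3.9 14.8  1.7] toolaxes [[-0.166, 0.986, -0.003], [0.986, 0.166, 0.008], [0.009, -0.001, -1.0]] 0
```

The hood is on its hard stop: the force rose from 3 N to 15 N with no further motion. I'll retreat, lift, and go past the lever's -y side.

```bash
python3 -m crank '[0,0,0,0.015,0,0,0, 0,0,0,0.02,0,0,0, 0,0,0,0,0,-0.03,0, 0,0,0,0,0,-0.03,0, 0,0,0,0,0,-0.03,0, 0,0,0,0,0,-0.03,0, 0,0,0,-0.03,-0.008,0,0, 0,0,0,-0.03,-0.008,0,0, 0,0,0,-0.03,-0.008,0,0, 0,0,0,-0.03,-0.008,0,0, 0,0,0,-0.03,-0.008,0,0]' | head -2
python3 -m crank '[0,0,0,-0.03,-0.008,0,0, 0,0,0,-0.03,-0.008,0,0, 0,0,0,-0.03,-0.008,0,0, 0,0,0,-0.03,-0.008,0,0, 0,0,0,-0.03,-0.008,0,0, 0,0,0,-0.03,0,0,0, 0,0,0,0,0,0,0, 0,0,0,0,0,0,0]' | head -2
python3 - <<'E'
from w import *
import m
s=wf()
for n in("scene","side"):
    p,d=optics.capture(n); np.savez(n,p=p,d=d); m.fit(n)
s=monitor.observe(); p,d=optics.capture("wrist"); cv2.imwrite("pics/wrist2.png",p[...,::-1])
P=cloud(cam("wrist",s),d); a=np.radians(9.2); q=P-[503.8,-46,0]
W=np.stack([np.cos(a)*q[...,0]+np.sin(a)*q[...,1],-np.sin(a)*q[...,0]+np.cos(a)*q[...,1],q[...,2]],-1)
k=(p.mean(2)<70)&(W[...,2]>109)&(W[...,2]<121)&(d>0)&(W[...,1]>-200)&(W[...,1]<-60)&(W[...,0]<-20)
print("knob top winder",W[k].min(0),W[k].max(0),k.sum(), np.argwhere(k).mean(0))
E
```

```text
time: 5.0
position: [490.4, -79.5, 205.2]
time: 5.67
position: [479.1, -264.3, 205.0]
t 5.67 winder xyz [ -59.3 -211.5  205. ] F [0.1 0.1 0. ] toolaxes [[-0.155, 0.988, -0.001], [0.988, 0.155, -0.002], [-0.002, -0.002, -1.0]] 0
scene deck ((543.19580078125, -126.3452377319336), (210.70721435546875, 206.03594970703125), 8.79538345336914) 49.30420756408438 [[423.0, -41.0], [455.0, -244.0], [663.0, -212.0], [632.0, -8.0]]
 hood ((523.3055419921875, -17.501174926757812), (88.37287902832031, 110.38835906982422), 11.369162559509277) 108.22673806513603 189
 dark [244. 158.] 43 [515.   9. 109.] [492.   3. 106.] [539.  13. 111.]
 dark [235. 162.] 44 [519. -11. 109.] [498. -17. 107.] [543.  -6. 111.]
 dark [226. 166.] 47 [522. -31. 108.] [495. -37. 106.] [545. -24. 111.]
 dark [217. 169.] 49 [525. -51. 109.] [500. -56. 106.] [548. -45. 112.]
 dark [132. 180.] 181 [ 480. -213.  103.] [ 468. -223.   81.] [ 487. -203.  117.]
 dark [205. 183.] 140 [535. -81.  94.] [512. -88.  80.] [552. -67. 102.]
 col [327. 226.] 1549 [620.  -8.  12.] [707. 235.  28.]
side deck ((502.9885559082031, -45.5626373291
[... 268 characters left out ...]
7470196 153
 dark [226. 202.] 56 [514.   7. 109.] [491.   0. 106.] [539.  14. 111.]
 dark [233. 206.] 58 [518. -13. 109.] [494. -18. 107.] [542.  -6. 111.]
 dark [241. 211.] 57 [522. -32. 109.] [497. -38. 107.] [544. -27. 111.]
 dark [248. 217.] 61 [525. -52. 109.] [501. -59. 107.] [549. -45. 111.]
 dark [257. 232.] 249 [526. -81.  92.] [504. -90.  80.] [548. -59. 102.]
 dark [277. 292.] 287 [ 469. -218.  104.] [ 461. -225.   81.] [ 481. -205.  118.]
 col [251. 176.] 742 [614.  32.  12.] [703. 232.  28.]
 col [248. 233.] 111 [502. -69.  59.] [548. -51.  90.]
knob top winder [ -67.41754146 -170.96898614  109.90417096] [ -46.5793789  -150.18248709  116.92664679] 606 [140.92244224 261.15346535]
```

View pics/wrist2.png

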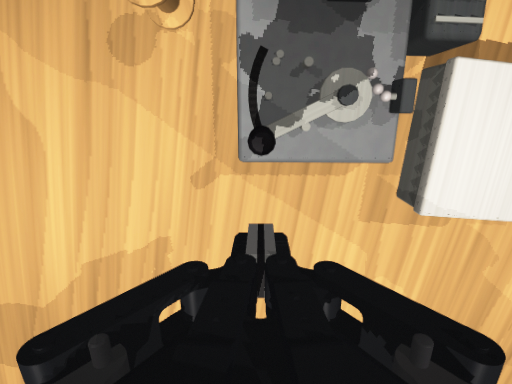

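The wrist view shows the knob at (261,140), the pivot at (347,95), and the fingertips on the free -y side at (261,235). The side view puts the hood slots 76 mm further on, so its travel is about 100 mm. I'll descend and approach the knob.

```bash
python3 -m crank '[0,0,0,0,0,0.025,0, 0,0,0,0,0,0.025,0, 0,0,0,0,0,0.025,0, 0,0,0,0,0,0.025,0, 0,0,0,0,0,0.007,0, 0,0,0,0.01,0.001,0,0, 0,0,0,0.006,0.001,0,0, 0,0,0,0.004,0,0,0, 0,0,0,0,0,0,0]' | head -2
python3 - <<'E'
from w import *
wf(); p,d=optics.capture('side'); cv2.imwrite('pics/side2.png',p[180:340,160:380,::-1].repeat(3,0).repeat(3,1))
E
```

```text
time: 6.57
position: [481.0, -238.7, 100.0]
t 6.57 winder xyz [ -53.3 -186.6  100. ] F [0.5 0.6 0.5] toolaxes [[-0.164, 0.987, 0.003], [0.987, 0.164, 0.0], [-0.0, 0.003, -1.0]] 0
```

View pics/side2.png

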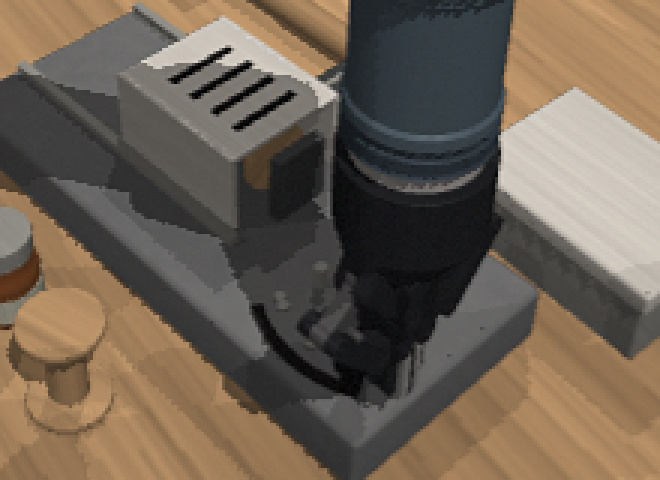

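The hood covers the bobbin, with its edge at the bearing block. The fingers sit at the knob's -y side at crop pixel (385,370), not quite touching. Now I'll push along the arc.

```bash
python3 -m crank '[0,0,0,0.003,-0.003,0,0, 0,0,0,0.005,-0.002,0,0, 0,0,0,0.005,-0.002,0,0, 0,0,0,0.005,-0.001,0,0, 0,0,0,0.005,-0.001,0,0, 0,0,0,0.005,-0.001,0,0]' | grep -v eef
python3 -c "
from w import *
wf()"
```

```text
time: 7.12
position: [463.5, -218.5, 99.1]
wrist_force: [-0.1, -1.1, 0.4]
width: 0.3
grip_force: 0.1
t 7.12 winder xyz [ -67.3 -163.8   99.1] F [-0.1 -1.1  0.4] toolaxes [[-0.157, 0.988, -0.0], [0.988, 0.157, -0.005], [-0.004, -0.001, -1.0]] 0
```

```bash
python3 -m crank '[0,0,0,0.005,-0.001,0,0, 0,0,0,0.005,0,0,0, 0,0,0,0.005,0,0,0, 0,0,0,0.005,0,0,0, 0,0,0,0.005,0.001,0,0, 0,0,0,0.005,0.001,0,0]' | grep -v eef
python3 -c "
from w import *
wf()"
```

```text
time: 7.62
position: [459.6, -187.0, 98.0]
wrist_force: [-2.6, -4.8, -0.6]
width: 0.1
grip_force: 1.9
t 7.62 winder xyz [ -66.2 -132.1   98. ] F [-2.6 -4.8 -0.6] toolaxes [[-0.16, 0.987, -0.002], [0.987, 0.16, -0.003], [-0.003, -0.003, -1.0]] 0
```

```bash
python3 -m crank '[0,0,0,0.004,0.001,0,0, 0,0,0,0.004,0.002,0,0, 0,0,0,0.004,0.002,0,0, 0,0,0,0.004,0.002,0,0, 0,0,0,0.003,0.002,0,0, 0,0,0,0.003,0.001,0,0]' | grep -v eef
python3 -c "
from w import *
wf()"
```

```text
time: 8.12
position: [468.3, -160.4, 98.3]
wrist_force: [0.9, -1.9, -1.0]
width: -0.5
grip_force: 0.8
t 8.12 winder xyz [ -53.4 -107.2   98.3] F [ 0.9 -1.9 -1. ] toolaxes [[-0.162, 0.987, 0.001], [0.987, 0.162, 0.0], [0.0, 0.001, -1.0]] 0
```

```bash
python3 -m crank '[0,0,0,0.002,0.001,0,0, 0,0,0,0.002,0.001,0,0, 0,0,0,0.002,0.001,0,0, 0,0,0,0,0,0,0]' | grep -v eef
python3 -c "
from w import *
wf()"
```

```text
time: 8.45
position: [469.0, -157.0, 98.3]
wrist_force: [-1.8, -3.9, 0.3]
width: -0.0
grip_force: 2.2
t 8.45 winder xyz [ -52.1 -104.    98.3] F [-1.8 -3.9  0.3] toolaxes [[-0.159, 0.987, -0.001], [0.987, 0.159, -0.003], [-0.002, -0.001, -1.0]] 0
```

```bash
python3 -m crank '[0,0,0,0.002,0,0,0, 0,0,0,0.002,0,0,0, 0,0,0,0,0,0,0]' | grep -v eef
python3 -c "
from w import *
wf()"
```

```text
time: 8.7
position: [468.9, -156.8, 98.5]
wrist_force: [-0.5, -10.8, -4.3]
width: 0.0
grip_force: 5.4
t 8.7 winder xyz [ -52.1 -103.8   98.5] F [ -0.5 -10.8  -4.3] toolaxes [[-0.157, 0.988, 0.002], [0.988, 0.157, -0.007], [-0.007, 0.001, -1.0]] 0
```

```bash
python3 -m crank '[0,0,0,0.002,0,0,0, 0,0,0,0.002,0,0,0, 0,0,0,0,0,0,0]' | grep -v eef
python3 -c "
from w import *
wf()"
```

```text
time: 8.95
position: [468.9, -156.7, 98.6]
wrist_force: [2.7, -17.2, -6.9]
width: -0.3
grip_force: 8.8
t 8.95 winder xyz [ -52.1 -103.7   98.6] F [  2.7 -17.2  -6.9] toolaxes [[-0.155, 0.988, 0.005], [0.988, 0.155, -0.012], [-0.013, 0.003, -1.0]] 0
```

The lever is on its hard stop: the force rose to 17 N with no motion. I'll back off, lift and verify.

```bash
python3 -m crank '[0,0,0,-0.01,0,0,0, 0,0,0,-0.02,0,0,0, 0,0,0,-0.02,0,0,0, 0,0,0,-0.02,0,0,0, 0,0,0,0,0,-0.03,0, 0,0,0,0,0,-0.03,0, 0,0,0,0,0,-0.03,0, 0,0,0,0,0,-0.03,0, 0,0,0,-0.02,0,0,0, 0,0,0,-0.02,0,0,0, 0,0,0,0,0,0,0]' | grep -v eef
python3 - <<'E'
from w import *
wf()
s=monitor.observe(); p,d=optics.capture("wrist"); cv2.imwrite("pics/wrist3.png",p[...,::-1])
P=cloud(cam("wrist",s),d); a=np.radians(9.2); q=P-[503.8,-46,0]
W=np.stack([np.cos(a)*q[...,0]+np.sin(a)*q[...,1],-np.sin(a)*q[...,0]+np.cos(a)*q[...,1],q[...,2]],-1)
k=(p.mean(2)<70)&(W[...,2]>109)&(W[...,2]<121)&(d>0)&(W[...,1]>-180)&(W[...,1]<-50)&(W[...,0]<-20)
c=(W[k].min(0)+W[k].max(0))/2; print("knob",c,k.sum(),"q",0.5+np.arctan2(c[1]+125,20-c[0]))
p,d=optics.capture("side"); np.savez("side",p=p,d=d); import m; m.fit("side")
E
```

```text
time: 9.87
position: [486.6, -259.5, 219.8]
wrist_force: [-0.5, -1.1, -0.1]
width: 0.1
grip_force: 0.0
t 9.87 winder xyz [ -51.1 -208.   219.8] F [-0.5 -1.1 -0.1] toolaxes [[-0.156, 0.988, 0.003], [0.988, 0.156, -0.003], [-0.003, 0.003, -1.0]] 0
knob [-55.20842767 -82.77731211 113.37794258] 717 q 1.011560299663619
side deck ((502.1331481933594, -46.000030517578125), (160.49668884277344, 378.9729919433594), 9.036150932312012) 49.568992780094085 [[393.0, 129.0], [453.0, -246.0], [611.0, -221.0], [552.0, 154.0]]
 hood ((545.525634765625, -32.257232666015625), (127.4982681274414, 74.84635162353516), 55.1579475402832) 108.38103394234679 91
 dark [226. 202.] 56 [514.   7. 109.] [491.   0. 107.] [538.  13. 111.]
 dark [233. 206.] 58 [518. -13. 109.] [495. -18. 107.] [542.  -5. 111.]
 dark [240. 211.] 58 [522. -32. 109.] [499. -38. 106.] [545. -25. 111.]
 dark [248. 217.] 61 [524. -52. 109.] [500. -57. 106.] [549. -45. 112.]
 dark [257. 232.] 271 [526. -80.  92.] [506. -90.  80.] [548. -59. 102.]
 dark [245. 264.] 262 [ 459. -142.  103.] [ 450. -148.   80.] [ 472. -129.  118.]
 col [254. 178.] 811 [614.  10.  12.] [705. 232.  28.]
 col [248. 233.] 107 [502. -68.  56.] [548. -53.  90.]
```

View pics/wrist3.png

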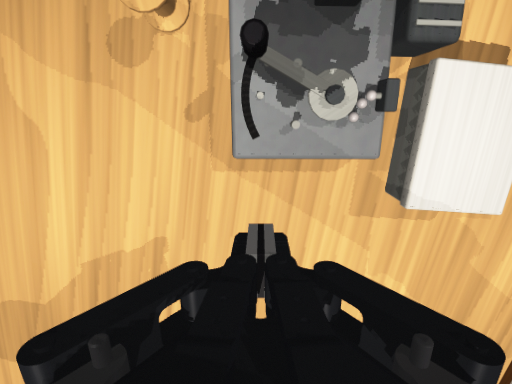

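The knob at (254,38) is at the far end of its slot (q ≈ 1.0), the hood's slots haven't moved, and the gripper is clear of everything. I'll hand in.

```bash
python3 -c "
from station import arm
print(arm.close_job())"
```

```text
the job is handed in; nothing more can be done
None
```

The hood was pushed home to its hard stop first, then the lever to the fast stop (measured about 1.0 rad), both with shut fingers and no contact seen with the loose items; the job is handed in at about 10 s of the 51 s allowed.

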